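Release a loaded carrier from its quick-change dock

ROBOT

A 7-joint arm with a two-finger parallel gripper is mounted at the origin on a cart in front of the work surface, level with it; the furniture and walls round the work are solid. World frame = base frame: x ahead of the robot, y to its left, z up, the work surface at z = 0. Lengths are in m, angles in rad, forces in N, time in s.
With the tool pointing down it reaches from about 0.4 to 0.875 m from the base axis. Payload 6.5 kg.
Tool frame: the origin (TCP) lies midway between the tips of the shut fingers; the grasp point (between the pads) lies 19 mm behind it; z points along the fingers, y is the line along which they close (so a half turn about z gives the same grasp; the last joint's range is limited). The gripper opens to 88 mm and grips with 3 to 60 N. Pads are 18 mm wide; open, the fingers measure 123 mm over their backs; the gripper's body (75 mm by 187 mm) begins 45 mm behind the grasp point.
Start: joints at [1.064, 0.536, -0.004, 1.538, 0.003, 1.067, -0.071], TCP at [0.277, -0.588, 0.239] pointing down, gripper open.
Joint ranges: [-2.7, 2.7], [-0.37, 2.16], [-1.27, 1.26], [0.24, 2.4], [-1.31, 4.45], [0.19, 1.91], [-2.76, 2.76]. Speed limits (rad/s): [2.39, 2.39, 3.14, 3.14, 3.14, 3.14, 3.14].

INTERFACE

Orientations are given as a rotation vector (axis times angle).
In Python, from station import ctrl gives the robot as it stands.
- The arm moves only by the shell command python3 -m inch 'ROWS' [OPENING] [FORCE]. ROWS is JSON, a list of rows, each a list of 6 numbers: the shift along the world's x, y, z each as a share of 0.08 m, from -1 to 1, then the turn, a rotation vector about the world's x, y, z each as a share of 180 degrees, from -1 to 1. In form: [[tx, ty, tz, ax, ay, az], ...]. A call has 1 to 10 rows; each row is the pose to reach, as a shift and turn from the pose commanded when the call began, turning the shorter way round; what a row does not reach only later rows make up. A row lasts 1/8 s, in which the tool goes at most 62.5 mm and 10.7 degrees, less where a joint would pass 70% of its speed; a pose out of reach is approached as far as the arm can. A call with a number of a shift or a turn outside -1 to 1 is refused whole. A call with a gripper value outside its range is refused whole. OPENING is the finger opening in mm, from 0 to 88.1, set as the call begins (- or left out, the last holds). The fingers move at their own pace and stop on an object; FORCE is the grip in N (left out, the last holds). Time passes only in rows, so rows that repeat a pose let the fingers close. It gives the time, the measured TCP pose, the force, the opening and the grip force at its end, in the units of the state.
- ctrl.sense(): the state, without advancing time (a new reading comes with each control period).
- ctrl.capture(name): name is "scene" or "side" or "wrist"; returns (picture, depth): 420x560x3 uint8, red, green, blue; 420x560 float32, m along the optical axis (not along the pixel's ray), 0 where there is no reading.
- ctrl.camera_model(name): a dict with "vertical_fov" (degrees; the focal length in pixels is half the picture's height over the tangent of half this angle, whatever the lens; pixels are square), "cx", "cy" (the principal point, pixels), "R" (3x3) and "t" (3): a world point X has camera coordinates R X + t. Camera axes: x right, y down, z forward; pixel columns grow to the right and rows downward; lengths in m; the calibration is good to about 2 mm. A picture is of the moment at which its call begins: read the wrist's pose just before it. camera_model takes no time and is no camera call; for the wrist camera it gives the pose at the moment of the call.
- ctrl.job_done(): hands the job in; it is judged then, once.
The state is a dict: "time": time; "qpos": joint angles; "dq": joint speeds; "effort": joint torques, N m; "ee_pos": TCP position; "eef_rot": TCP orientation; "force": force on the tool from outside, world axes, zero at the start; "ft_torque": the same for the moment, N m; "grip_width": opening from 0.0 (shut) to 1.0 (fully open); "grip_force": force on a finger pad.
Only numpy, scipy, OpenCV 4.12 (cv2) and the standard library are available. Lean on these libraries where they do the work, as an engineer would, in place of code of your own. Each camera call takes 0.05 s, during which the arm holds its last target. There are 200 camera calls.

TASK

The two valve housings on the carrier are finished. Slide the safety catch of the quick-change dock fully aside, press the release button it covered until the carrier springs loose, then draw the carrier out onto the bench until no part of it, latch tail included, is left between the dock's side guides. Leave it lying flat with both housings still seated in their nests, let go, and do not disturb the other things on the bench.

Things in the scene. Friction and masses are not known exactly. Their poses are not given: they have to be found in the camera images.
- dock: quick-change dock, fixed to the bench: grey head block 60 (x) x 160 (y) x 56 mm high; two side guides, 24 mm high, reach from it to x = -75 mm at y = +-54 to +-78 mm and overhang the carrier's edges, so that it can only be drawn out. Origin on the bench under the middle of head and button; z up; the carrier comes out along -x, y runs across the head
- catch (a joint): travel of the safety catch, m: about 0 = covering the button, 0.054 = against its end stop, button fully uncovered (free from about 0.045 on). It slides along the dock's -y, stays where it is left, and needs about 2 N
- catch_fin (a point): centre of the upright steel fin on the safety catch, to push: 8 mm thick along the dock's y, 34 mm along x, 18 mm high (76 to 94 mm above the bench). The catch is a steel hood, 48 x 48 mm, flat top at 76 mm, in rails on the head, and hides the button; 28 mm of its flat top lie on the +y side of the fin. Axes as the dock's; moves with the catch
- button_top (a point): centre of the top of the black round release button, 31 mm across, 70 mm above the bench, 14 mm above the head's top, under the catch at the start. It is pressed straight down
- button (a joint): how far the button is pressed, m: 0 = out, 0.010 = fully down (about 4 N, spring return). From about 7 mm on its latch frees the carrier, and two damped spring pins push the carrier 20 to 30 mm out along the dock's -x within about half a second; after that it cannot latch again and the button may be let go
- carrier_handle (a point): centre of the carrier's handle: round steel bar 12 mm thick, 58 mm long along y, 52 mm above the bench, on posts at y = +-36 mm, free underneath for 30 mm, 28 mm clear of the nests' ribs. Axes are the carrier's: x to its rear (into the dock), z up. Docked it is at x = -135 mm in the dock's frame; beyond -207 mm the whole carrier is out of the guides
- carrier_mid (a point): middle of the carrier's plate, half-way up: aluminium, 118 mm (x) x 120 mm (y), top 16 mm above the bench, sliding on the bench. The handle stands 46 mm in front of it; its rear edge lies 59 mm and the end of its latch tail (32 mm wide) 86 mm behind. With its load it weighs about 0.8 kg and drags with 2 to 3 N. Axes as the handle's
- housing_2_mid (a point): middle of a valve housing (30 x 49 x 37 mm, loose, 160 g) in the carrier's nest on its +y side; nest ribs 7 mm high. Seated, it is 64 mm behind the handle, 26 mm to +y and 21 mm below the handle's centre
- housing_3_mid (a point): middle of the second valve housing, the same, in the nest on the carrier's -y side
- oil_bottle: bystander: small white oil bottle, 38 mm wide, 105 mm high, upright; origin under its middle
- tape_roll: bystander: roll of yellow tape, 58 mm wide, 19 mm high, lying flat; origin under its middle
- caliper: bystander: steel caliper, 210 mm long, lying flat at the front of the bench; origin under its middle
- threadlock: bystander: small red thread-lock bottle, 70 mm high, at the back between the grey bin and the press; origin under its middle
- housing_1: bystander: a third valve housing, 30 x 49 x 31 mm, loose on the bench in front of the press; origin under its middle

How it is judged:
On the way, in this order (a step that is already met when the one before it is completed fails the run):
1. the safety catch is slid aside, off the button (value of joint catch above 0.042 m), for 0.1 s.
2. the button is pressed and the carrier has sprung loose (x of carrier_handle in the frame of dock below -0.148 m), for 0.1 s.
3. the carrier is drawn right out of the guides (x of carrier_handle in the frame of dock below -0.206 m), for 0.2 s.
At the end, for the whole second after the job is handed in: The carrier lies flat on the bench (within 3 degrees and 4 mm) and wholly outside the dock's side guides: its handle is more than 206 mm out from the button's axis along the dock's -x. Both housings stand upright in their nests on it, the button is out again, and nothing is held (x of carrier_handle in the frame of dock below -0.206 m and angle between carrier_handle's own z axis and vertical below 0.05 rad and height (world z) of carrier_handle between 0.048 and 0.056 m and z of each of housing_2_mid, housing_3_mid in the frame of carrier_handle below -0.016 m and distance between each of housing_2_mid, housing_3_mid and carrier_handle below 0.08 m and angle between each of housing_2_mid, housing_3_mid's own z axis and vertical below 0.1 rad and value of joint button below 0.002 m); the robot touches nothing.
It fails at once if a bystander is pushed more than 30 mm or the oil bottle is tipped (distance of any of oil_bottle, tape_roll, caliper, threadlock, housing_1 from where it was at the start of the episode above 0.03 m or angle between oil_bottle's own z axis and vertical above 0.4 rad).
It also fails if it takes over 51 s, if anything falls off the work surface, if the arm or the gripper's body presses on something with over 40 N, if the wrist force passes 120 N, or if a joint passes its speed limit or range.

## Working session

There is one attempt and no reset: what is moved stays moved. The work goes in short steps, Python scripts to look and compute and a shell command to move; the robot and the scene stay as the last step left them, time stands still between calls to the robot, and variables do not carry over. Pictures are saved under pics/ and viewed, at most 10 in all, crops included, and the job is handed in when it is done.

```bash
ls; mkdir -p pics; cat > h.py <<'E'
import numpy as np, cv2
from station import ctrl
def cap(n,save=None):
    m=ctrl.camera_model(n); im,d=ctrl.capture(n)
    if save: cv2.imwrite('pics/'+save,cv2.cvtColor(im,cv2.COLOR_RGB2BGR))
    return im,d,m
def pts(d,m):
    f=d.shape[0]/2/np.tan(np.radians(m['vertical_fov'])/2)
    v,u=np.mgrid[:d.shape[0],:d.shape[1]]
    c=np.stack([(u-m['cx'])/f*d,(v-m['cy'])/f*d,d],-1)
    return (c-np.array(m['t']))@np.array(m['R'])
E
python3 - <<'E'
from h import *
for n in ['scene','side']:
    im,d,m=cap(n,n+'0.png'); P=pts(d,m); np.savez('pics/'+n,im=im,d=d,P=P); print({k:(np.round(v,3).tolist() if k in'Rt' else v) for k,v in m.items()})
print(ctrl.sense())
E
```

```text
pics
{'vertical_fov': 56.08579371514721, 'cx': 278.05987697589234, 'cy': 212.23184926988327, 'R': [[0.826, -0.563, -0.01], [-0.434, -0.626, -0.648], [0.359, 0.54, -0.762]], 't': [-0.549, 0.249, 0.789]}
{'vertical_fov': 50.83897568093293, 'cx': 278.9506998325115, 'cy': 208.6366600398221, 'R': [[1.0, 0.008, 0.024], [0.025, -0.468, -0.883], [0.004, 0.883, -0.469]], 't': [-0.578, 0.012, 1.125]}
{'time': 0.1, 'qpos': array([ 1.06383006,  0.53713761, -0.00440796,  1.53872009,  0.00258365,
        1.06730617, -0.07124059]), 'dq': array([ 0.00150121, -0.00147801,  0.00126119,  0.00014724,  0.0014161 ,
        0.00098542,  0.00030486]), 'effort': array([ 3.18129307e-03, -5.72074521e+01,  9.94590260e-01, -2.52229571e+01,
       -5.61155356e-02,  1.35162886e-02,  8.75659839e-05]), 'ee_pos': array([ 0.27705906, -0.58740258,  0.23791754]), 'eef_rot': array([-3.06414881e+00, -6.86430742e-01,  7.15128725e-04]), 'force': array([ 0.26695903, -0.23751736, -0.33406666]), 'ft_torque': array([-0.01532204,  0.00071441,  0.00091442]), 'grip_force': 0.0, 'grip_width': 1.0028734993822872}
```

View pics/scene0.png

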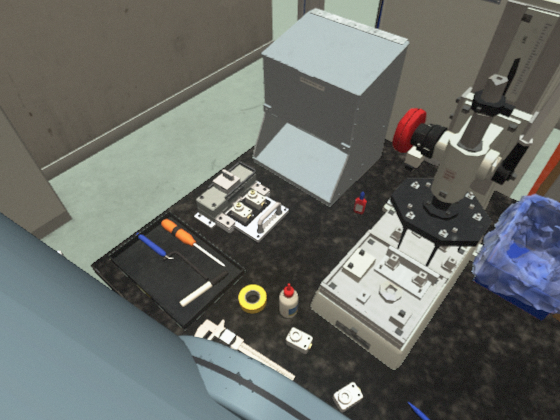

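View pics/side0.png

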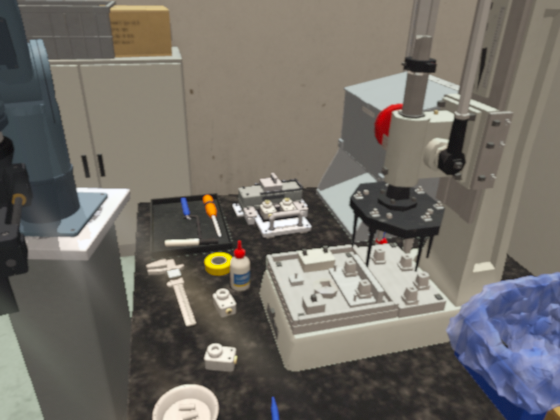

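The scene view shows the dock's head at about (225,185), with the fin near (231,173), the carrier's handle near (270,217) and the housings near (240,209) and (255,193). In the side view the handle is near (285,218). Next I'll measure these from depth.

```bash
python3 - <<'E'
from h import *
tiles=[]
for n,(u0,u1,v0,v1) in {'scene':(185,300,150,250),'side':(225,325,165,245)}.items():
    z=np.load(f'pics/{n}.npz'); im,P=z['im'],z['P']
    c=cv2.resize(im[v0:v1,u0:u1],(560,480) ,interpolation=cv2.INTER_CUBIC)
    cv2.imwrite(f'pics/{n}_c.png',c[...,::-1])
    Q=P[v0:v1,u0:u1].reshape(-1,3)
    print(n,'bench z',np.median(P[250:300,140:160,2]) )
    h,e=np.histogram(Q[:,2],bins=np.arange(-.01,.11,.004)); print(dict(zip(np.round(e,3).tolist(),h.tolist())))
    for lo,hi in [(.050,.062),(.070,.082),(.086,.1),(.02,.03)]:
        s=Q[(Q[:,2]>lo)&(Q[:,2]<hi)]
        if len(s)>5: print(lo,len(s),np.round(s.mean(0),4),np.round(s.min(0),3),np.round(s.max(0),3))
    # top-down map
    S=1000; x0,y0=Q[:,0].min(),Q[:,1].min()
    for a in (0.4,):pass
    g=np.zeros((480,640,3),np.uint8)
    cen=np.array([.52,.15]) if 0 else np.median(Q[(Q[:,2]>.045)&(Q[:,2]<.1)],0)[:2]
    for q in Q:
        r=int(240-(q[0]-cen[0])*1200); cc=int(320-(q[1]-cen[1])*1200)
        col=cv2.applyColorMap(np.uint8([[int(np.clip(q[2]*2500,0,255))]]),cv2.COLORMAP_JET)[0,0].tolist()
        cv2.circle(g,(cc,r),2,col,-1)
    print('cen',cen)
    tiles.append(g)
cv2.imwrite('pics/top.png',cv2.resize(np.vstack(tiles),(600,800))[:, :].transpose(1,0,2))
cv2.imwrite('pics/crops.png',cv2.resize(np.hstack([cv2.imread('pics/scene_c.png'),cv2.imread('pics/side_c.png')]),(800,343)))
E
```

```text
scene bench z 0.002278255446061815
{-0.01: 3, -0.006: 1394, -0.002: 2749, 0.002: 314, 0.006: 389, 0.01: 626, 0.014: 854, 0.018: 614, 0.022: 567, 0.026: 210, 0.03: 144, 0.034: 268, 0.038: 120, 0.042: 146, 0.046: 128, 0.05: 363, 0.054: 560, 0.058: 153, 0.062: 60, 0.066: 20, 0.07: 98, 0.074: 132, 0.078: 15, 0.082: 9, 0.086: 19, 0.09: 26, 0.094: 3, 0.098: 0, 0.102: 0}
0.05 1076 [0.5536 0.0408 0.0551] [ 0.469 -0.083  0.05 ] [0.637 0.114 0.062]
0.07 245 [0.5518 0.0581 0.0745] [0.526 0.033 0.07 ] [0.585 0.088 0.082]
0.086 48 [0.562  0.0634 0.0906] [0.555 0.048 0.086] [0.569 0.083 0.096]
0.02 1120 [0.5898 0.0196 0.0236] [ 0.399 -0.09   0.02 ] [0.793 0.161 0.03 ]
cen [0.55455122 0.04953059]
side bench z 0.00023388959901405655
{-0.01: 0, -0.006: 150, -0.002: 2357, 0.002: 146, 0.006: 199, 0.01: 172, 0.014: 541, 0.018: 252, 0.022: 285, 0.026: 123, 0.03: 120, 0.034: 206, 0.038: 171, 0.042: 142, 0.046: 168, 0.05: 196, 0.054: 441, 0.058: 139, 0.062: 76, 0.066: 29, 0.07: 32, 0.074: 114, 0.078: 8, 0.082: 9, 0.086: 9, 0.09: 17, 0.094: 6, 0.098: 3, 0.102: 4}
0.05 776 [0.5598 0.0365 0.0556] [ 0.469 -0.081  0.05 ] [0.703 0.165 0.062]
0.07 154 [0.5528 0.0579 0.0752] [0.523 0.036 0.07 ] [0.582 0.092 0.082]
0.086 34 [0.5555 0.0337 0.0918] [ 0.5   -0.277  0.086] [0.568 0.08  0.099]
0.02 543 [0.5611 0.0026 0.024 ] [ 0.448 -0.15   0.02 ] [0.705 0.165 0.03 ]
cen [0.56291087 0.04639041]
```

View pics/crops.png

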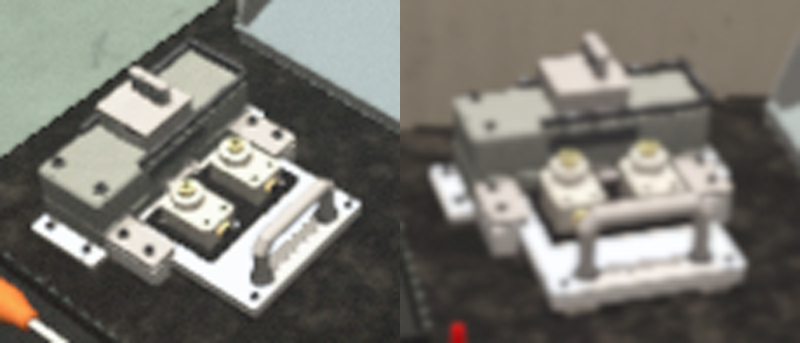

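View pics/top.png

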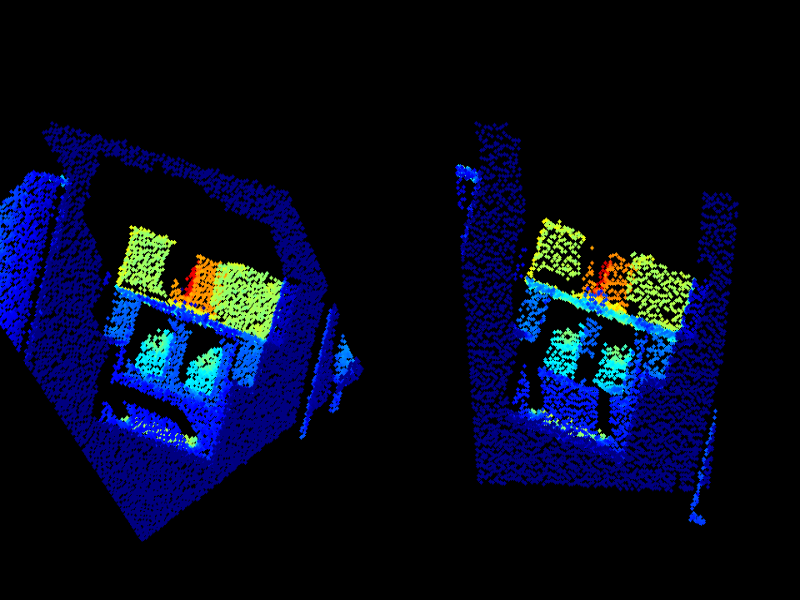

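The views agree. The dock's x axis points roughly along world +y and slightly −x, and the catch slides towards world +x. Next come exact fits, obstacle positions and the tool yaw.

```bash
python3 - <<'E'
from h import *
from scipy.spatial.transform import Rotation as Ro
for n in ['scene','side']:
    z=np.load(f'pics/{n}.npz'); P=z['P']; im=z['im']
    Q=P.reshape(-1,3); box=(abs(Q[:,0]-.56)<.2)&(Q[:,1]>-.15)&(Q[:,1]<.2); Q=Q[box]
    H=Q[(abs(Q[:,2]-.056)<.004)]
    # head top: drop handle by y; largest cluster by dilation
    H=H[(H[:,1]>-0.01)]
    M=np.zeros((400,400),np.uint8); M[((H[:,1]+.15)*1000).astype(int),((H[:,0]-.36)*1000).astype(int)]=1
    M=cv2.morphologyEx(M,cv2.MORPH_CLOSE,np.ones((7,7))); M=cv2.morphologyEx(M,cv2.MORPH_OPEN,np.ones((9,9)))
    ys,xs=np.nonzero(M); pp=np.c_[xs/1000+.36,ys/1000-.15].astype(np.float32)+.0005
    r=cv2.minAreaRect(pp*1000); print(n,'head rect',r, np.round(cv2.boxPoints(r)))
    for nm,lo,hi in [('catch',.073,.080),('fin',.086,.096)]:
        s=Q[(Q[:,2]>lo)&(Q[:,2]<hi)&(Q[:,1]>0)]; print(nm,len(s),s.mean(0).round(4),cv2.minAreaRect((s[:,:2]*1000).astype(np.float32)))
    s=Q[(Q[:,2]>.050)&(Q[:,2]<.064)&(Q[:,1]<-.03)]
    print('handle',len(s),s.mean(0).round(4),cv2.minAreaRect((s[:,:2]*1000).astype(np.float32)))
    A=P.reshape(-1,3)
    for zz in (.09,.15,.25):
        s=A[(A[:,2]>zz)&(A[:,2]<zz+.06)&(A[:,0]>.2)&(A[:,0]<.75)&(A[:,1]>-.6)&(A[:,1]<.25)]
        c=np.unique((s[:,:2]//.04),axis=0,return_counts=True); print(zz,[(round(a*.04+.02,2),round(b*.04+.02,2)) for (a,b),k in zip(*c) if k>15])
R=Ro.from_rotvec(ctrl.sense()['eef_rot']).as_matrix(); print(R.round(3))
E
```

```text
scene head rect ((552.954345703125, 62.02765655517578), (160.6033172607422, 60.34928894042969), 18.225074768066406) [[467.  66.]
 [486.   8.]
 [639.  58.]
 [620. 116.]]
catch 215 [0.5731 0.071  0.0752] ((647.9431762695312, 104.00424194335938), (255.72018432617188, 50.815467834472656), 23.871400833129883)
fin 83 [0.6383 0.1083 0.0908] ((653.259765625, 124.02476501464844), (231.22576904296875, 34.85657501220703), 32.322261810302734)
handle 129 [ 0.5924 -0.0694  0.0548] ((593.4014282226562, -68.03209686279297), (75.30179595947266, 11.336668014526367), 17.99481201171875)
0.09 [(np.float64(0.5), np.float64(-0.26)), (np.float64(0.58), np.float64(-0.46)), (np.float64(0.58), np.float64(-0.42)), (np.float64(0.58), np.float64(-0.38)), (np.float64(0.58), np.float64(-0.34)), (np.float64(0.58), np.float64(-0.3)), (np.float64(0.58), np.float64(0.06)), (np.float64(0.62), np.float64(-0.46)), (np.float64(0.62), np.float64(-0.42)), (np.float64(0.62), np.float64(-0.38)), (np.float64(0.62), np.float64(-0.34)), (np.float64(0.62), np.float64(-0.3)), (np.float64(0.66), np.float64(-0.46)), (np.float64(0.66)
[... 2538 characters left out ...]
, (np.float64(0.74), np.float64(-0.3)), (np.float64(0.74), np.float64(-0.26)), (np.float64(0.74), np.float64(0.14)), (np.float64(0.74), np.float64(0.18))]
0.15 [(np.float64(0.7), np.float64(-0.42)), (np.float64(0.7), np.float64(-0.34)), (np.float64(0.74), np.float64(-0.38)), (np.float64(0.74), np.float64(0.14)), (np.float64(0.74), np.float64(0.18))]
0.25 [(np.float64(0.26), np.float64(-0.54)), (np.float64(0.3), np.float64(-0.54)), (np.float64(0.74), np.float64(-0.38)), (np.float64(0.74), np.float64(-0.34)), (np.float64(0.74), np.float64(-0.26)), (np.float64(0.74), np.float64(0.14)), (np.float64(0.74), np.float64(0.18))]
[[ 0.904  0.427 -0.001]
 [ 0.427 -0.904  0.001]
 [-0.    -0.002 -1.   ]]
```

Dock origin is about (0.553, 0.062). Its −y axis is at +18° in world, giving (0.951, 0.309), and its +x axis is (−0.309, 0.951). The predicted handle position (0.595, −0.066) matches the measured (0.593, −0.068). The tool needs a −7.3° turn about z. I'll start moving.

```bash
python3 -m inch '[[0.2,0.5,0,0,0,-0.04],[0.4,1,0,0,0,-0.04]]' 0 && python3 -m inch '[[0.2,0.5,0,0,0,0],[0.4,1,0,0,0,0]]'
```

```text
time: 0.35
ee_pos: [0.3093, -0.5067, 0.2381]
eef_rot: [-3.102, -0.489, 0.001]
force: [0.7, 0.1, 0.3]
grip_width: 0.799
grip_force: 0.0
time: 0.6
ee_pos: [0.3416, -0.4263, 0.2384]
eef_rot: [-3.102, -0.493, 0.0]
force: [0.8, 0.4, 0.6]
grip_width: 0.571
grip_force: 0.0
```

```bash
for i in 1; do 
python3 -m inch '[[0.2,0.5,0,0,0,0],[0.41,1,0,0,0,0]]' >/dev/null
python3 -m inch '[[0.2,0.5,0,0,0,0],[0.41,1,0,0,0,0]]' >/dev/null
python3 -m inch '[[0.2,0.5,0,0,0,0],[0.41,1,0,0,0,0]]'
python3 -m inch '[[0.2,0.5,0,0,0,0],[0.41,1,0,0,0,0]]' >/dev/null
python3 -m inch '[[0.2,0.5,0,0,0,0],[0.41,1,0,0,0,0]]' >/dev/null
python3 -m inch '[[0.2,0.5,0,0,0,0],[0.41,1,0,0,0,0],[0.41,1,0,0,0,0]]'; done
python3 - <<'E'
from h import *
im,d,m=cap('wrist','w1.png'); P=pts(d,m)
Q=P.reshape(-1,3);Q=Q[(abs(Q[:,0]-.56)<.1)&(abs(Q[:,1]-.06)<.1)]
for nm,lo,hi in [('head',.053,.060),('catch',.073,.080),('fin',.088,.1)]:
    s=Q[(Q[:,2]>lo)&(Q[:,2]<hi)]
    if len(s)>9: print(nm,len(s),s.mean(0).round(4),np.median(s[:,2]),cv2.minAreaRect((s[:,:2]*1000).astype(np.float32)))
E
```

```text
time: 1.35
ee_pos: [0.4398, -0.1865, 0.2386]
eef_rot: [-3.103, -0.493, 0.001]
force: [0.7, -1.0, -0.4]
grip_width: 0.006
grip_force: 0.0
time: 2.22
ee_pos: [0.5385, 0.0562, 0.2384]
eef_rot: [-3.099, -0.502, -0.0]
force: [0.0, 0.0, -0.2]
grip_width: 0.006
grip_force: 0.0
head 4373 [0.5608 0.0669 0.0552] 0.05509239460403897 ((560.9432983398438, 47.75128936767578), (156.23818969726562, 96.14945220947266), 18.32855796813965)
catch 1618 [0.557  0.0659 0.075 ] 0.0750338417948333 ((557.6526489257812, 65.78302001953125), (47.557064056396484, 47.79563903808594), 17.1527156829834)
fin 301 [0.5653 0.0682 0.0923] 0.09251845177630365 ((564.68212890625, 68.54676818847656), (9.022896766662598, 33.39316177368164), 17.69171714782715)
```

View pics/w1.png

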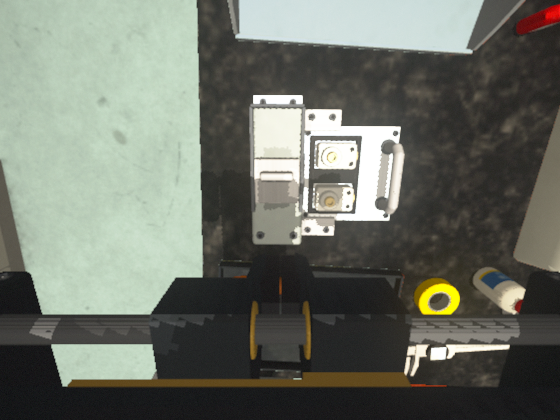

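The wrist view, with the fin at about (277,177), the catch at about (276,185) and the handle at about (396,178), agrees with the estimate within about 5 mm. I'll use a dock origin of about (0.555, 0.064). The TCP is at dock y ≈ +18 mm, so I'll lower it beside the fin.

```bash
python3 -m inch '[[0,0,-0.5,0,0,0],[0,0,-0.98,0,0,0]]' >/dev/null
python3 -m inch '[[0,0,-0.5,0,0,0],[0,0,-0.8,0,0,0],[0,0,-0.9,0,0,0],[0,0,-0.97,0,0,0],[0,0,-0.97,0,0,0]]'
python3 -m inch '[[0.06,0.02,0,0,0,0],[0.12,0.04,0,0,0,0],[0.18,0.06,0,0,0,0],[0.24,0.08,0,0,0,0]]'
```

```text
time: 3.15
ee_pos: [0.5385, 0.0518, 0.0832]
eef_rot: [3.103, 0.492, 0.001]
force: [-0.8, 1.1, 0.1]
grip_width: 0.007
grip_force: 0.0
time: 3.65
ee_pos: [0.5573, 0.0585, 0.0827]
eef_rot: [3.102, 0.493, -0.001]
force: [-1.5, -1.1, 1.7]
grip_width: 0.004
grip_force: 0.8
```

```bash
python3 -m inch '[[0.08,0.03,0,0,0,0],[0.16,0.06,0,0,0,0],[0.24,0.09,0,0,0,0],[0.32,0.12,0,0,0,0],[0.4,0.15,0,0,0,0],[0.48,0.18,0,0,0,0]]'
python3 -m inch '[[0.04,0.013,0,0,0,0],[0.08,0.026,0,0,0,0],[0.08,0.026,0,0,0,0]]'
python3 - <<'E'
from h import *
for n in ['scene','wrist']:
    im,d,m=cap(n,n+'2.png'); P=pts(d,m)
    Q=P.reshape(-1,3);Q=Q[(abs(Q[:,0]-.58)<.1)&(abs(Q[:,1]-.06)<.07)]
    for nm,lo,hi in [('btn',.066,.0725),('catch',.0735,.078),('fin',.088,.1)]:
        s=Q[(Q[:,2]>lo)&(Q[:,2]<hi)]
        if len(s)>9: print(n,nm,len(s),s.mean(0).round(4),np.median(s[:,2]),cv2.minAreaRect((s[:,:2]*1000).astype(np.float32)))
cv2.imwrite('pics/s2c.png',cv2.resize(np.hstack([cv2.imread('pics/scene2.png')[130:270,160:300],cv2.imread('pics/wrist2.png')[100:380,130:410][::2,::2]]),(800,400)))
E
```

```text
time: 4.4
ee_pos: [0.5961, 0.0731, 0.0826]
eef_rot: [3.103, 0.493, -0.0]
force: [-1.4, -1.4, -0.1]
grip_width: 0.005
grip_force: 0.9
time: 4.78
ee_pos: [0.6008, 0.0748, 0.0826]
eef_rot: [3.102, 0.493, -0.005]
force: [-5.0, -3.2, 3.2]
grip_width: 0.005
grip_force: 2.8
scene btn 126 [0.5704 0.0617 0.069 ] 0.06901239414730341 ((583.13916015625, 72.68759155273438), (91.90263366699219, 50.552860260009766), 17.4483699798584)
scene catch 100 [0.5982 0.072  0.0749] 0.07485132020720499 ((603.33447265625, 78.58728790283203), (48.51891326904297, 48.71456527709961), 20.4545841217041)
scene fin 47 [0.5966 0.0661 0.0938] 0.09378531642850575 ((598.7415161132812, 65.66366577148438), (22.301036834716797, 35.3010368347168), 66.229248046875)
wrist btn 288 [0.6261 0.0871 0.0692] 0.06929429651488972 ((608.310791015625, 70.38640594482422), (74.88380432128906, 42.99837112426758), 41.05723190307617)
wrist catch 2743 [0.6178 0.0872 0.0751] 0.07511782726511304 ((611.3693237304688, 83.20426940917969), (38.951236724853516, 47.80848693847656), 18.08341407775879)
wrist fin 1656 [0.6141 0.0819 0.0932] 0.09284600206194632 ((613.4763793945312, 82.05902099609375), (35.34503936767578, 22.97066879272461), 77.14857482910156)
```

View pics/s2c.png

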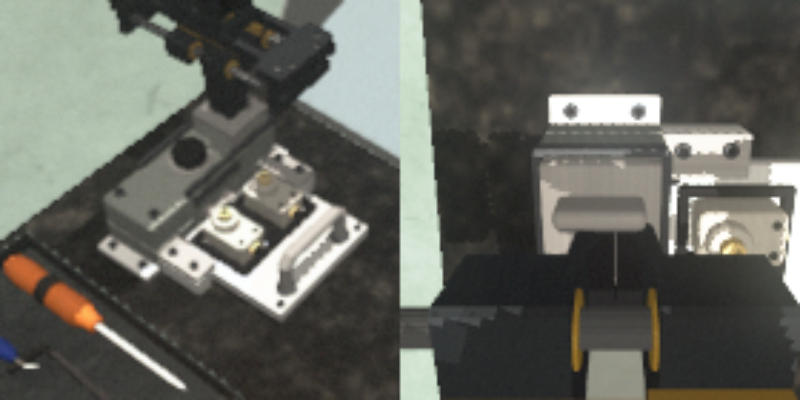

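The catch is at its end stop: force has risen to about 6 N and the black button is visible (left crop, about (188,152)). Next I'll back off, lift over the button and press.

```bash
python3 -m inch '[[-0.06,-0.02,0,0,0,0],[-0.06,-0.02,0.3,0,0,0],[-0.3,-0.1,0.3,0,0,0],[-0.585,-0.16,0.3,0,0,0],[-0.585,-0.16,0.1,0,0,0],[-0.585,-0.16,-0.05,0,0,0],[-0.585,-0.16,-0.1,0,0,0],[-0.585,-0.16,-0.1,0,0,0]]'
python3 -m inch '[[0,0,-0.04,0,0,0],[0,0,-0.08,0,0,0],[0,0,-0.1,0,0,0],[0,0,-0.1,0,0,0]]'
```

```text
time: 5.88
ee_pos: [0.5555, 0.0625, 0.0741]
eef_rot: [-3.102, -0.493, 0.001]
force: [-0.0, -0.3, -0.1]
grip_width: 0.011
grip_force: 0.0
time: 6.38
ee_pos: [0.5558, 0.0623, 0.0669]
eef_rot: [-3.103, -0.493, -0.002]
force: [1.6, 0.0, 1.0]
grip_width: 0.009
grip_force: 0.8
```

```bash
python3 -m inch '[[0,0,-0.03,0,0,0],[0,0,-0.06,0,0,0],[0,0,-0.08,0,0,0],[0,0,-0.08,0,0,0],[0,0,-0.08,0,0,0]]'
python3 - <<'E'
from h import *
im,d,m=cap('scene'); Q=pts(d,m).reshape(-1,3)
s=Q[(Q[:,2]>.051)&(Q[:,2]<.064)&(Q[:,1]<-.04)&(Q[:,1]>-.14)&(abs(Q[:,0]-.6)<.06)]
print(len(s),s.mean(0),cv2.minAreaRect((s[:,:2]*1000).astype(np.float32)))
E
```

```text
time: 7.0
ee_pos: [0.5558, 0.0624, 0.0605]
eef_rot: [-3.103, -0.493, -0.001]
force: [2.3, 1.5, 4.3]
grip_width: 0.004
grip_force: 2.2
123 [ 0.59988245 -0.08880815  0.05495548] ((600.7634887695312, -87.94329071044922), (68.22787475585938, 12.361549377441406), 20.058656692504883)
```

The carrier has sprung out about 21 mm. I'll lift and go above the handle with the fingers at 30 mm, then check with the wrist camera.

```bash
python3 -m inch '[[0,0,0.4,0,0,0],[0,0,0.8,0,0,0],[0,0,1,0,0,0]]' >/dev/null
python3 -m inch '[[0.15,-0.5,0.2,0,0,0],[0.29,-0.94,0.3,0,0,0]]' 30 >/dev/null
python3 -m inch '[[0.15,-0.5,0,0,0,0],[0.29,-0.94,0,0,0,0],[0.29,-0.94,0,0,0,0],[0.29,-0.94,0,0,0,0],[0.29,-0.94,0,0,0,0]]'
python3 - <<'E'
from h import *
for n in ['wrist','scene','side']:
    im,d,m=cap(n,n+'3.png'); Q=pts(d,m).reshape(-1,3)
    s=Q[(Q[:,2]>.051)&(Q[:,2]<.064)&(Q[:,1]<-.055)&(Q[:,1]>-.14)&(abs(Q[:,0]-.6)<.06)]
    print(n,len(s),s.mean(0),cv2.minAreaRect((s[:,:2]*1000).astype(np.float32)))
E
```

```text
time: 8.3
ee_pos: [0.6012, -0.0863, 0.164]
eef_rot: [-3.101, -0.496, 0.001]
force: [1.0, 0.5, 0.1]
grip_width: 0.339
grip_force: 0.0
wrist 963 [ 0.60638748 -0.08407863  0.05557124] ((605.1195678710938, -84.7144546508789), (75.71552276611328, 11.404679298400879), 17.67740821838379)
scene 127 [ 0.59948865 -0.08909412  0.05518649] ((599.109130859375, -87.82772064208984), (75.60350036621094, 12.971099853515625), 17.516799926757812)
side 115 [ 0.59909551 -0.08832274  0.05520251] ((598.7825927734375, -87.35725402832031), (73.92379760742188, 12.666521072387695), 17.933656692504883)
```

View pics/wrist3.png

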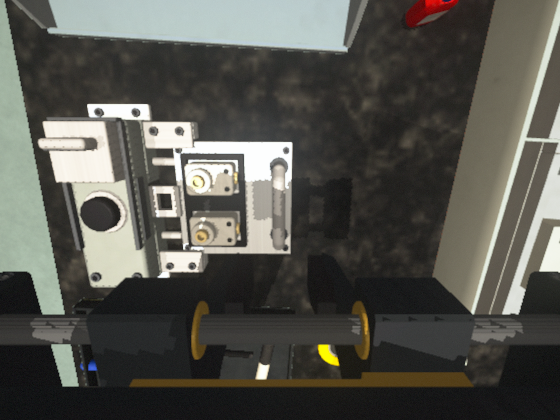

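The wrist view shows the button out at (100,213), both housings seated at (203,178) and (205,228), and the handle bar at column 279, centred between the fingers. I'll descend over it and grip lightly.

```bash
python3 -m inch '[[0,0,-0.5,0,0,0],[0,0,-0.82,0,0,0],[0,0,-0.82,0,0,0]]'
python3 -m inch '[[0,0,-0.3,0,0,0],[0,0,-0.6,0,0,0],[0,0,-0.8,0,0,0],[0,0,-0.8,0,0,0],[0,0,-0.8,0,0,0]]'
python3 -m inch '[[0,0,0,0,0,0],[0,0,0,0,0,0],[0,0,0,0,0,0],[0,0,0,0,0,0]]' 8 8
```

```text
time: 8.82
ee_pos: [0.6001, -0.0876, 0.097]
eef_rot: [-3.101, -0.494, 0.006]
force: [-0.2, -0.8, 0.2]
grip_width: 0.339
grip_force: 0.0
time: 9.45
ee_pos: [0.6026, -0.0882, 0.0358]
eef_rot: [3.102, 0.493, 0.002]
force: [-0.3, -1.0, -0.1]
grip_width: 0.337
grip_force: 0.0
time: 9.95
ee_pos: [0.6019, -0.0864, 0.0355]
eef_rot: [-3.101, -0.495, -0.001]
force: [-1.2, 4.3, 6.1]
grip_width: 0.129
grip_force: 8.0
```

Gripped at about 11.4 mm and 8 N. Before pulling, I'll check the clearance of the gripper body and carrier to the press and the other objects.

```bash
python3 - <<'E'
import numpy as np
o=np.array([.554,.062]);X=np.array([-.309,.951]);Y=np.array([-.951,-.309])
for n in ['scene','side']:
    Q=np.load(f'pics/{n}.npz')['P'].reshape(-1,3); x=(Q[:,:2]-o)@X; y=(Q[:,:2]-o)@Y; z=Q[:,2]
    for lo,hi,w,x0 in [(.01,.06,.07,-.16),(.06,.09,.05,-.16),(.09,.3,.05,-.16)]:
        k=(z>lo)&(z<hi)&(abs(y)<w)&(x<x0)&(x>-.5); v=np.sort(x[k])[::-1]
        print(n,lo,k.sum(),v[:5].round(3),v[20:21], 'zmax near', z[k][x[k]>v[20]-.03].max().round(3) if len(v)>20 else '')
E
```

```text
scene 0.01 0 [] [] zmax near 
scene 0.06 1695 [-0.357 -0.358 -0.359 -0.359 -0.359] [-0.36153554] zmax near 0.09
scene 0.09 3716 [-0.352 -0.353 -0.353 -0.353 -0.353] [-0.35499587] zmax near 0.112
side 0.01 0 [] [] zmax near 
side 0.06 1371 [-0.358 -0.358 -0.358 -0.359 -0.359] [-0.35971202] zmax near 0.09
side 0.09 3325 [-0.349 -0.349 -0.353 -0.354 -0.354] [-0.35644783] zmax near 0.239
```

The nearest obstacle is at dock x ≈ −0.35 and the body front would reach −0.316, so it is clear. I'll pull 66 mm along (0.309, −0.951).

```bash
python3 -m inch '[[0.025,-0.08,0,0,0,0],[0.05,-0.16,0,0,0,0],[0.08,-0.25,0,0,0,0],[0.115,-0.35,0,0,0,0],[0.145,-0.45,0,0,0,0],[0.18,-0.55,0,0,0,0],[0.21,-0.65,0,0,0,0],[0.235,-0.73,0,0,0,0],[0.255,-0.785,0,0,0,0],[0.255,-0.785,0,0,0,0]]'
python3 - <<'E'
from h import *
o=np.array([.554,.062]);X=np.array([-.309,.951])
print((ctrl.sense()['ee_pos'][:2]-o)@X)
cap('scene','scene4.png')
E
```

```text
time: 11.2
ee_pos: [0.6227, -0.1491, 0.0355]
eef_rot: [-3.101, -0.494, -0.002]
force: [-0.6, 4.4, 4.6]
grip_width: 0.13
grip_force: 8.0
-0.22201100173269508
```

```bash
python3 -m inch '[[0,0,0,0,0,0],[0,0,0,0,0,0],[0,0,0,0,0,0],[0,0,0,0,0,0]]' 30
python3 -m inch '[[0,0,0.2,0,0,0],[0,0,0.5,0,0,0],[0,0,1,0,0,0]]' >/dev/null
python3 -m inch '[[-0.3,0,0.5,0,0,0],[-0.6,0,1,0,0,0],[-1,0,1,0,0,0],[-1,0,1,0,0,0]]'
python3 - <<'E'
from h import *
o=np.array([.554,.062]);X=np.array([-.309,.951])
for n in ['side','scene']:
    im,d,m=cap(n,n+'5.png'); Q=pts(d,m).reshape(-1,3)
    s=Q[(Q[:,2]>.051)&(Q[:,2]<.064)&(Q[:,1]<-.125)&(Q[:,1]>-.19)&(abs(Q[:,0]-.62)<.06)]
    c=s.mean(0); print(n,len(s),c,cv2.minAreaRect((s[:,:2]*1000).astype(np.float32)),(c[:2]-o)@X)
a=cv2.imread('pics/scene5.png')[140:280,170:310]; b=cv2.imread('pics/side5.png')[150:270,225:345]
cv2.imwrite('pics/end.png',np.hstack([cv2.resize(a,(400,400)),cv2.resize(b,(400,400))]))
E
```

```text
time: 11.75
ee_pos: [0.622, -0.1513, 0.0346]
eef_rot: [3.102, 0.492, -0.0]
force: [-0.6, -0.2, 0.6]
grip_width: 0.336
grip_force: 0.0
time: 12.62
ee_pos: [0.5406, -0.1516, 0.1963]
eef_rot: [3.102, 0.491, 0.0]
force: [0.7, 0.3, 0.0]
grip_width: 0.342
grip_force: 0.0
side 140 [ 0.62085699 -0.15245021  0.05499723] ((620.8085327148438, -151.7283935546875), (74.08578491210938, 12.227188110351562), 16.532958984375) -0.22460096450887357
scene 130 [ 0.62046335 -0.15353002  0.05514835] ((620.4420166015625, -152.6333465576172), (71.99919128417969, 11.839932441711426), 18.935142517089844) -0.22550622523523398
```

View pics/end.png

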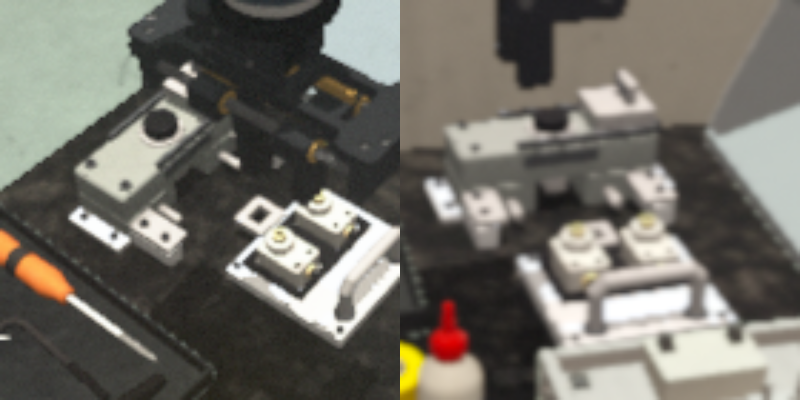

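The carrier lies flat with both housings seated (left crop, about (285,255) and (325,215)). Its tail at (260,213) is past the guides, the button is out, and the handle is at about −0.225 m. Handing in.

```bash
python3 -c "
from station import ctrl
print(ctrl.job_done())"
```

```text
the job is handed in; nothing more can be done
None
```

I handed the job in at about 13 s of robot time, with no verdict returned: the catch is fully aside, the button was pressed and is out again, and the carrier is clear of the guides (handle at about −225 mm, limit −206 mm), lying flat with both housings seated and the gripper clear.

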